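Grade two bearing covers on the sorting ramp

TASK

Take the smaller brass disc from the rack and tip it over onto the high end of the sorting ramp, so that it lies flat there above the middle hole; then push it down the ramp until it drops into the middle hole, the one of its size, and lies flat and fully home (the blue rail on the far side guides it). Only when it is in, do the same with the larger disc and the biggest hole. Set the discs down and push them gently, feeling for contact rather than pressing them hard against the ramp, and leave the other things on the bench where they are.

Things in the scene. Friction and masses are not known exactly. Their poses are not given: they have to be found in the camera images.
- ramp: Fixed sloping aluminium plate on a dark stand, 136 mm across (its x, away from the robot) by 370 mm long (its y, down the slope, to the robot's left, 0.245 rad below level). Origin: centre of its top surface, 78 mm above the bench; z is normal to it. Three round blind holes, 16 mm deep, 1.5 mm chamfer. Friction holds a flat disc still on the slope unless it is pushed.
- rail_mid (a point): Guide rail, the blue bar along the far (+x) side: foot of its inner face, at x = +53, y = 0, z = 0 mm in the plate's frame; axes as the ramp's. Rail and the near lip (inner face x = -51 mm) are 10 mm high. A disc along the rail passes 1 mm from the centre line of its hole. Leaning hard on the rail jams a disc; pushed at one point it may swing aside, in a fork of two fingers it runs true.
- ramp_head (a point): Middle of the top edge of the plate, on its surface (x = +1, y = -185, z = 0 mm in the plate's frame); axes as the ramp's. Both ends of the plate are open. A disc stood here on edge, its axis pointing down the slope, falls over down the slope when let go or nudged.
- small_hole (a point): Centre of the mouth of the smallest hole, 72 mm across, 110 mm down from the top edge; it stays empty. Axes as the ramp's.
- medium_hole (a point): Centre of the mouth of the middle hole, 86 mm across, 16 mm deep, 199 mm down from the top edge, for the smaller disc. Axes as the ramp's.
- large_hole (a point): Centre of the mouth of the biggest hole, 100 mm across, 16 mm deep, 304 mm down from the top edge, for the larger disc. Axes as the ramp's.
- rack: Black rack fixed to the bench, 100 mm (x) by 190 mm (y), base 8 mm thick, with thin steel posts up to 56 mm above the bench; origin under its centre. Two places 50 mm either side of the origin along its y, each holding one disc upright, the disc's axis along the rack's y. Which disc is in which place varies.
- medium_disc: The smaller disc, a brass bearing cover, 80 mm in diameter, 14 mm thick, about 0.22 kg. Origin at its centre, y axis = disc axis (either face may lie up). Stands on edge in the rack at first, top 90 mm above the bench; lying in its hole its upper face is 2 mm below the plate's surface, its centre 9 mm below it.
- large_disc: The larger disc, 94 mm in diameter, 14 mm thick, about 0.30 kg, otherwise the same. On edge in the rack its top is 106 mm above the bench.
- blower: dark red rubber dust blower, 55 mm round and 137 mm tall, standing; to be left alone
- green_pot: small pot with green lid, 52 x 50 mm; to be left alone
- blue_pot: small pot with blue lid, 52 x 50 mm; to be left alone
- screwdriver: small white screwdriver with blue end, 95 mm long, lying flat; to be left alone
- mug: white mug, 83 mm across and 86 mm tall, behind the work; to be left alone

How it is judged (in metres and radians):
On the way, in this order (a step that is already met when the one before it is completed fails the run):
1. the smaller disc lies flat on the high part of the ramp, its centre above the middle hole's upper edge (y of medium_disc in the frame of ramp between -0.185 and -0.03 m and x of medium_disc in the frame of ramp between -0.055 and 0.055 m and z of medium_disc in the frame of ramp between 0 and 0.014 m and angle between the y axis of medium_disc and the z axis of ramp, either way round below 0.12 rad), for 0.1 s.
2. the smaller disc is home in the middle hole (x of medium_disc in the frame of medium_hole between -0.005 and 0.005 m and y of medium_disc in the frame of medium_hole between -0.005 and 0.005 m and z of medium_disc in the frame of medium_hole between -0.013 and -0.006 m and angle between the y axis of medium_disc and the z axis of medium_hole, either way round below 0.08 rad), for 0.2 s.
3. the larger disc lies flat on the high part of the ramp, its centre above the middle hole's upper edge (y of large_disc in the frame of ramp between -0.185 and -0.03 m and x of large_disc in the frame of ramp between -0.055 and 0.055 m and z of large_disc in the frame of ramp between 0 and 0.014 m and angle between the y axis of large_disc and the z axis of ramp, either way round below 0.12 rad), for 0.1 s.
4. the larger disc is home in the biggest hole (x of large_disc in the frame of large_hole between -0.005 and 0.005 m and y of large_disc in the frame of large_hole between -0.005 and 0.005 m and z of large_disc in the frame of large_hole between -0.013 and -0.006 m and angle between the y axis of large_disc and the z axis of large_hole, either way round below 0.08 rad), for 0.2 s.
At the end, for the whole second after the job is handed in: The smaller disc rests in the middle hole and the larger in the biggest hole, each within 5 mm of the hole's centre along and across the ramp, its centre 6 to 13 mm below the plate's surface, its axis within 0.08 rad of the plate's normal, both at rest (all of step 2 and all of step 4 and linear speed of each of medium_disc, large_disc below 0.02 m/s); the robot touches nothing.
It fails at once if a bystander (blower, a pot, screwdriver or mug) is moved more than 30 mm (distance of any of blower, green_pot, blue_pot, screwdriver, mug from where it was at the start of the episode above 0.03 m).
It fails at once if the fingers press the medium disc hard against the ramp (over 70 N) (contact force between medium_disc and ramp above 70 N and contact force between the fingers and medium_disc above 15 N).
It fails at once if the fingers press the large disc hard against the ramp (over 70 N) (contact force between large_disc and ramp above 70 N and contact force between the fingers and large_disc above 15 N).
It also fails if it takes over 72 s, if anything falls off the work surface, if the arm or the gripper's body presses on something with over 40 N, if the wrist force passes 120 N, or if a joint passes its speed limit or range.

ROBOT

A 6-joint arm with a two-finger parallel gripper is mounted at the origin on a cart in front of the work surface, level with it; the furniture and walls round the work are solid. World frame = base frame: x ahead of the robot, y to its left, z up, the work surface at z = 0. Lengths are in m, angles in degrees, forces in N, time in s.
With the tool pointing down it reaches from about 0.3 to 0.95 m from the base axis. Payload 3.1 kg.
Tool frame: the origin (TCP) lies at the very end of the fingers, on their centre line; the grasp point (between the pads) lies 19 mm behind it (arm.grasp_offset is the distance from the TCP to the grasp point, in m); z points along the fingers, y is the direction in which the jaws open and shut (so a half turn about z gives the same grasp; the last joint's range is limited). The gripper opens to 85 mm and grips with 20 to 120 N. Pads are 22 mm wide; open, the fingers measure 114 mm over their backs; the gripper's body (76 mm by 85 mm) begins 54 mm behind the grasp point. The pads swing forward as they close: fully open they stand 13 mm farther back than shut.
Start: joints at [64.36, 17.653, 93.61, -0, 68.738, -3.994], TCP at [0.231, 0.581, 0.231] pointing down, gripper open.
Joint ranges: [-175.34, 175.34], [-45.06, 112.39], [2.9, 150.54], [-68.45, 248.45], [3.09, 151.38], [-168.51, 168.51]. Speed limits (degrees/s): [159.86, 159.86, 180, 180, 180, 180].

INTERFACE

Orientations are given as [roll, pitch, yaw] about the fixed x, y, z axes, in that order (R = Rz(yaw) Ry(pitch) Rx(roll)).
In Python, from plant import arm, command_gripper, solver, cams gives the robot as it stands. The module is installed in compiled form; this text tells all that it offers. Calls block until the motion is done:
- arm.move_to(position, orientation): joint-space move of the TCP to a pose.
- arm.movel(position, ori=None, vel=0.15, max_force=None): straight line of the TCP; ori=None keeps the orientation; vel is the mean speed in m/s. With max_force (N) it stops when the force on the tool has changed by that much, and returns True; else False.
- arm.goto_joints(angles): joint-space move.
- command_gripper(opening, f_grip=None): finger opening in m; f_grip is the grip in N (None keeps the last); returns when the fingers have stopped.
- arm.sleep(seconds).
- solver.inverse_kinematics(position, orientation): joint angles nearest the present ones, or None.
- cams.camera(name): name is "side" or "top" or "wrist"; returns a dict with "color" (384x512x3 uint8, red, green, blue), "camera_matrix" (3x3 intrinsics, pixels), "T" (4x4, takes a point from camera to world coordinates); the wrist camera has in their place "tool_from_camera" (4x4, takes a point from camera to tool coordinates, whose origin is the TCP and whose axes are the flange's). Camera axes: x right, y down, z forward; pixel columns grow to the right and rows downward; lengths in m; the calibration is good to about 2 mm. A picture is of the moment at which its call begins: read the wrist's pose just before it. There is no depth.
A pose or a line that the arm cannot do raises arm.IKError and nothing moves.
- arm.finish_job(): hands the job in, once; it reports no verdict.
Readings, each from a call of its own:
- arm.get_t(): time.
- arm.get_joint_pos(): joint angles.
- arm.get_dq(): joint speeds.
- arm.get_tau(): joint torques, N m.
- arm.get_tool_pos(): TCP position.
- arm.get_ee_rot(): TCP orientation.
- arm.get_wrist_force(): force on the tool from outside, world axes, zero at the start.
- arm.get_ft_torque(): the same for the moment, N m.
- arm.get_opening(): finger opening in m.
Only numpy, scipy, OpenCV 4.12 (cv2) and the standard library are available. Lean on these libraries where they do the work, as an engineer would, in place of code of your own. Each camera call takes 0.05 s, during which the arm holds its last target. There are 200 camera calls.

## Working session

There is one attempt and no reset: what is moved stays moved. The work goes in short steps, each a Python script; the robot and the scene stay as the last script left them, time stands still between calls to the robot, and variables do not carry over. Pictures are saved under pics/ and viewed, about 8 in all and at most 12, crops included, and the job is handed in when it is done.

```bash
mkdir -p pics; python3 - <<'E'
from plant import arm,cams
import cv2,numpy as np
np.set_printoptions(precision=4,suppress=True)
for n in("top","side"):
    d=cams.camera(n); cv2.imwrite(f"pics/{n}0.png",cv2.resize(d["color"][:,:,::-1],(800,600),interpolation=cv2.INTER_CUBIC))
    np.savez(f"pics/{n}0.npz",**d); print(n,d["camera_matrix"],d["T"])
d=cams.camera("wrist");print(d["tool_from_camera"],d["camera_matrix"],arm.get_ee_rot(),arm.get_t(),arm.grasp_offset)
E
```

```text
top [[379.4229   0.     255.2877]
 [  0.     379.4229 192.8487]
 [  0.       0.       1.    ]] [[-0.0154 -0.9845  0.1745  0.3693]
 [-0.9997  0.0188  0.0179  0.0513]
 [-0.0209 -0.1741 -0.9845  1.1695]
 [ 0.      0.      0.      1.    ]]
side [[479.4083   0.     254.7121]
 [  0.     479.4083 189.752 ]
 [  0.       0.       1.    ]] [[ 0.9997  0.0118 -0.0198  0.5723]
 [ 0.0227 -0.3604  0.9325 -1.2604]
 [ 0.0039 -0.9327 -0.3606  0.6357]
 [ 0.      0.      0.      1.    ]]
[[ 0.0003 -0.9497 -0.3131  0.0812]
 [ 1.     -0.      0.0008 -0.0002]
 [-0.0008 -0.3131  0.9497 -0.1418]
 [ 0.      0.      0.      1.    ]] [[286.0932   0.     254.9002]
 [  0.     286.0932 192.5686]
 [  0.       0.       1.    ]] [-179.8967   -0.007   158.3556] 0.15 0.0187
```

View pics/top0.png

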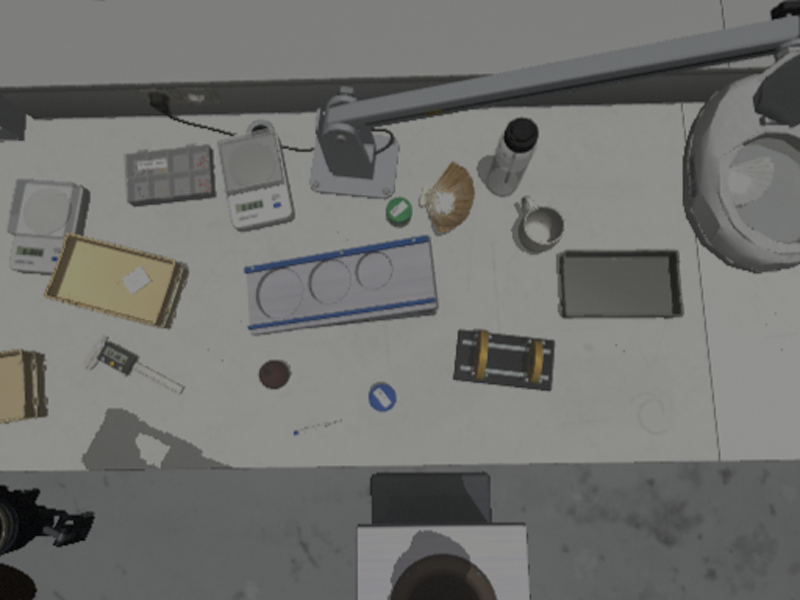

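View pics/side0.png

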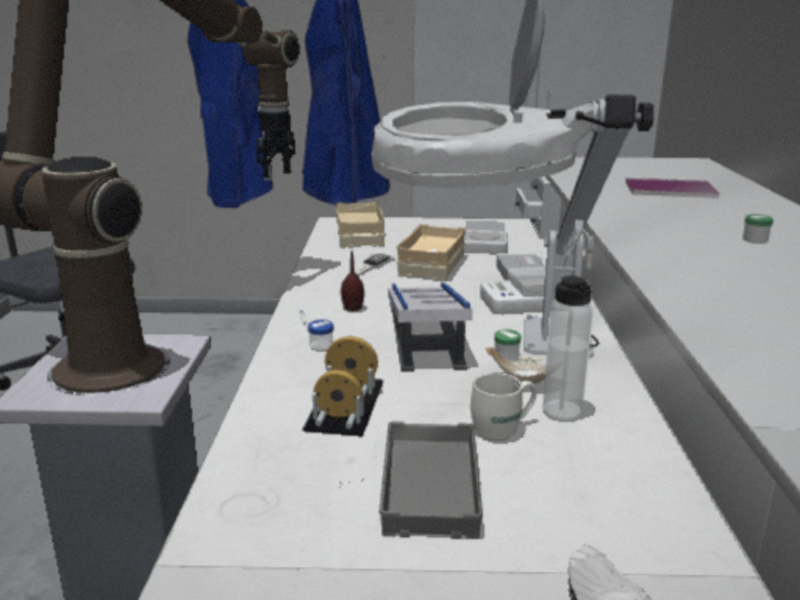

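The top view shows the ramp at (247–437, 238–330), high end to the right. The rack is at (455–553, 330–388). In the side view the smaller disc is in the right-hand (−y) place. Next I'll zoom in for exact pixels.

```bash
python3 - <<'E'
import cv2,numpy as np
c=np.load("pics/top0.npz")["color"][:,:,::-1]
a=c[145:255,150:360]
a=cv2.convertScaleAbs(cv2.resize(a,None,fx=3.8,fy=3.8,interpolation=cv2.INTER_CUBIC),alpha=1.5)
cv2.imwrite("pics/topz.png",a)
hsv=cv2.cvtColor(c,cv2.COLOR_BGR2HSV)
m=cv2.inRange(hsv,(105,110,40),(130,255,255)); n,l,s,ce=cv2.connectedComponentsWithStats(m)
for i in range(1,n):
    if s[i,4]>15: print(s[i],ce[i],cv2.boxPoints(cv2.minAreaRect(np.argwhere(l==i)[:,::-1].astype(np.float32))).round(1).tolist())
E
```

```text
[266 151   8   5  22] [269.18181818 153.        ] [[265.5, 152.3000030517578], [272.6000061035156, 150.89999389648438], [273.1000061035156, 153.60000610351562], [266.0, 155.0]]
[220 153  44  11 130] [241.41538462 157.85384615] [[219.5, 160.3000030517578], [262.79998779296875, 152.60000610351562], [263.29998779296875, 155.60000610351562], [220.0, 163.1999969482422]]
[163 161  55  12 144] [190.13194444 166.8125    ] [[162.6999969482422, 170.3000030517578], [216.60000610351562, 160.8000030517578], [217.10000610351562, 163.5], [163.1999969482422, 172.89999389648438]]
[159 191 119  19 188] [219.7393617  200.28191489] [[158.89999389648438, 208.60000610351562], [276.79998779296875, 190.89999389648438], [277.1000061035156, 192.5], [159.1999969482422, 210.1999969482422]]
[237 247  16  16 111] [244.51351351 254.41441441] [[237.0, 247.0], [252.0, 247.0], [252.0, 262.0], [237.0, 262.0]]
```

View pics/topz.png

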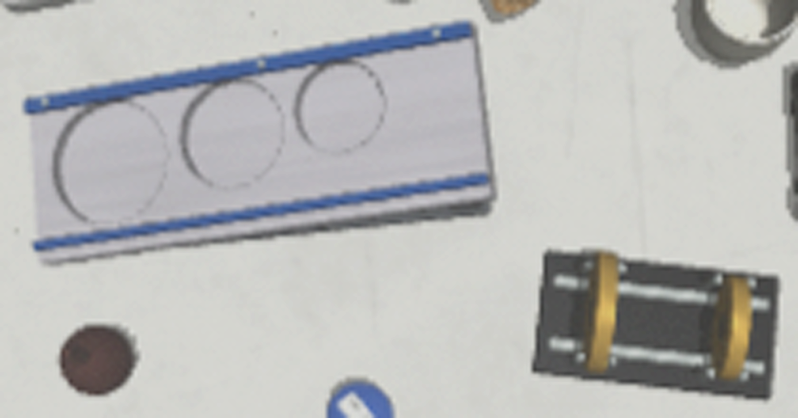

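The zoom shows the holes at (111,162), (233,134) and (341,106), the near plate corners at (42,263) and (494,196), and the rack corners at (548,252), (777,277), (770,398) and (534,371). The large disc top is at (603,312) and the small one at (737,327).

```bash
cat > h.py <<'E'
import numpy as np,cv2
from scipy.spatial.transform import Rotation as R
from scipy.optimize import least_squares
np.set_printoptions(precision=4,suppress=True)
def proj(P,K,T):
    p=(np.atleast_2d(P)-T[:3,3])@T[:3,:3]; p=p@K.T; return p[:,:2]/p[:,2:]
def plane(uv,z,K,T):
    r=T[:3,:3]@np.linalg.inv(K)@[*uv,1]; s=(z-T[2,3])/r[2]; return T[:3,3]+s*r
E
python3 - <<'E'
from h import *
d=np.load("pics/top0.npz");K,T=d["camera_matrix"],d["T"]
f=lambda q:np.array([150,145])+(np.array(q)+.5)/3.8-.5
px=f([(111,161.),(233,133.),(341,107),(42,262),(494,196)])
Q=np.array([(1,119,0),(1,14,0),(1,-75,0),(-68,185,0),(-68,-185,0)])/1000.
def rp(p): return R.from_euler('z',p[2]).as_matrix()@R.from_euler('x',-.245).as_matrix(),np.array([p[0],p[1],.078])
def res(p):
    M,o=rp(p);return (proj(Q@M.T+o,K,T)-px).ravel()
s=least_squares(res,[.5,.1,.1]);print("ramp",s.x,np.degrees(s.x[2]),s.fun.reshape(-1,2))
C=[plane(u,.008,K,T) for u in f([(548,252),(777,277),(770,398),(534,371)])];C=np.array(C)
print("rack",C,C.mean(0)); print(np.linalg.norm(C-np.roll(C,1,0),axis=1))
b=(C[0]+C[3]-C[1]-C[2]);print("yaw y-axis",np.degrees(np.arctan2(-b[0],b[1])))
print("Ltop",plane(f((602,312)),.106,K,T),"Stop",plane(f((738,328)),.09,K,T))
for n,u,z in [("blower",(97,358),.1),("blue",(360,410),.05),("mug",(735,15),.086)]:print(n,plane(f(u),z,K,T))
M,o=rp(s.x)
for n,q in dict(head=(.001,-.185,0),rail=(.053,0,0)).items():print(n,M@q+o)
E
```

```text
ramp [0.6018 0.1878 0.097 ] 5.557814968112184 [[-0.1526 -0.4514]
 [ 0.091   1.3429]
 [ 0.249   3.2605]
 [-0.0714 -1.4146]
 [-0.1144 -2.6544]]
rack [[ 0.5164 -0.0453  0.008 ]
 [ 0.4928 -0.2285  0.008 ]
 [ 0.3967 -0.2172  0.008 ]
 [ 0.4209 -0.031   0.008 ]] [ 0.4567 -0.1305  0.008 ]
[0.0965 0.1847 0.0968 0.1877]
yaw y-axis -7.383886707177839
Ltop [ 0.4588 -0.0753  0.106 ] Stop [ 0.4466 -0.1776  0.09  ]
blower [0.4317 0.2984 0.1   ]
blue [0.3915 0.1062 0.05  ]
mug [ 0.6889 -0.1897  0.086 ]
head [0.6202 0.0093 0.1229]
rail [0.6546 0.1929 0.078 ]
```

```bash
cat >> h.py <<'E'
Q=np.array([(5,119,0),(12,14,0),(19,-75,0)])/1000.
def rp(p): return R.from_euler('z',p[2]).as_matrix()@R.from_euler('x',-.245).as_matrix(),np.array([p[0],p[1],.078])
def ori(z,y):
    z=np.array(z,float)/np.linalg.norm(z); y=np.array(y,float); y=y-z*(y@z); y/=np.linalg.norm(y)
    return R.from_matrix(np.c_[np.cross(y,z),y,z]).as_euler('xyz',degrees=True)
def wristT(arm,W):
    T=np.eye(4);T[:3,:3]=R.from_euler('xyz',arm.get_ee_rot(),degrees=True).as_matrix();T[:3,3]=arm.get_tool_pos();return T@W
E
python3 - <<'E'
from h import *
from plant import arm,solver
d=np.load("pics/top0.npz");K,T=d["camera_matrix"],d["T"]
f=lambda q:np.array([150,145])+(np.array(q)+.5)/3.8-.5
px=f([(110,160.),(233,133.),(341,107)])
def res(p):
    M,o=rp(p);return (proj(Q@M.T+o,K,T)-px).ravel()
s=least_squares(res,[.5,.1,.1]);print("ramp",s.x,np.degrees(s.x[2]),s.fun.reshape(-1,2))
M,o=rp(s.x)
for q in [(-.068,.185,0),(-.068,-.185,0),(.053,-.185,.01),(.053,.185,.01)]:
    p=M@np.array(q)+o; print(q,p,(proj(p,K,T)[0]-[150,145])*3.8)
yr=np.radians(-7.4);ya=np.array([-np.sin(yr),np.cos(yr),0])
for sgn in(1,-1):
    print("grasp",sgn,[solver.inverse_kinematics(p,ori([0,0,-1],sgn*ya)) for p in([.444,-.179,.062],[.458,-.076,.25])])
    for t in(0,14,40,55,70):
        t=np.radians(t); z=M@R.from_euler('x',-t).as_matrix()@[0,0,-1.]
        p=M@[.013,-.17,0]+o-z*.065
        print("place",np.degrees(t),p,solver.inverse_kinematics(p,ori(z,sgn*M[:,1])))
    for y in(-.17,.1): print("push",solver.inverse_kinematics(M@[.01,y,.01]+o,ori(-M[:,2],sgn*M[:,0])))
E
```

```text
ramp [0.5949 0.1874 0.077 ] 4.412249955773537 [[ 0.0921  0.0258]
 [-0.0382 -0.0758]
 [-0.0507  0.0518]]
(-0.068, 0.185, 0) [0.5133 0.3611 0.0331] [ 38.6816 259.6017]
(-0.068, -0.185, 0) [0.5409 0.0032 0.1229] [491.7358 198.7893]
(0.053, -0.185, 0.01) [0.6613 0.0149 0.1326] [472.1917  36.9966]
(0.053, 0.185, 0.01) [0.6337 0.3728 0.0428] [ 25.2077 109.7321]
grasp 1 [array([ -27.1704,   15.7876,  119.3205,    0.    ,   44.8919, -109.7704]), array([-14.7981,  -1.5901, 113.3066,   0.    ,  68.2836, -97.3981])]
place 0.0 [0.6193 0.0396 0.1823] [  6.7477  20.9161  96.4387 -15.6312  64.0875 -80.6219]
place 14.0 [0.6182 0.0544 0.1766] [ 14.6092  24.6722  95.4198 -29.8731  68.2506 -66.4656]
place 40.0 [0.6165 0.0764 0.1574] [ 25.4717  37.149   91.1141 -49.6719  82.2237 -47.6916]
place 55.0 [0.6159 0.0844 0.1425] [ 29.0991  46.3417  87.5033 -58.0969  91.9177 -40.9703]
place 70.0 [0.6155 0.0884 0.126 ] [ 30.7944  56.1311  83.3568 -65.637  102.0122 -36.5112]
push [  5.525   24.1189  98.8851 -16.5487  58.3666  10.0049]
push [ 28.026   36.0308  89.0941 -14.6631  61.3988  31.3974]
grasp -1 [array([-27.1704,  15.7876, 119.3205,  -0.    ,  44.8919,  70.2296]), array([-14.7981,  -1.5901, 113.3066,  -0.    ,  68.2836,  82.6019])]
place 0.0 [0.6193 0.0396 0.1823] [  6.7477  20.9161  96.4387 -15.6312  64.0875  99.3781]
place 14.0 [0.6182 0.0544 0.1766] [ 14.6092  24.6722  95.4198 -29.8731  68.2506 113.5344]
place 40.0 [0.6165 0.0764 0.1574] [ 25.4717  37.149   91.1141 -49.6719  82.2237 132.3084]
place 55.0 [0.6159 0.0844 0.1425] [ 29.0991  46.3417  87.5033 -58.0969  91.9177 139.0297]
place 70.0 [0.6155 0.0884 0.126 ] [ 30.7944  56.1311  83.3568 -65.637  102.0122 143.4888]
push None
push [  28.026    36.0308   89.0941  -14.6631   61.3988 -148.6026]
```

```bash
cat >> h.py <<'E'
RP=[.5949,.1874,.077]; M,o=rp(RP)
yr=np.radians(-7.4);ya=np.array([-np.sin(yr),np.cos(yr),0])
rc=np.array([.4567,-.1305,0])
E
python3 - <<'E'
from h import *
from plant import arm,cams,command_gripper
arm.move_to([.452,-.15,.27],ori([0,0,-1],ya)); command_gripper(.045,40)
Tt=lambda W:wristT(arm,W)
pos=arm.get_tool_pos();rot=arm.get_ee_rot()
d=cams.camera("wrist");W=d.pop("tool_from_camera");T=np.eye(4);T[:3,:3]=R.from_euler('xyz',rot,degrees=True).as_matrix();T[:3,3]=pos;T=T@W
K=d["camera_matrix"];np.savez("pics/w1.npz",color=d["color"],K=K,T=T)
im=cv2.resize(d["color"][:,:,::-1],(768,576),interpolation=cv2.INTER_CUBIC).copy()
pts=[M@q+o for q in Q]+[M@np.array(q)+o for q in[(-.068,-.185,0),(.053,-.185,.01),(-.051,-.185,0)]]
for s in(50,-50):
    c=rc+ya*s/1000; h=.106 if s>0 else .09
    pts+=[c+ya*.007+[0,0,h],c-ya*.007+[0,0,h]]
for a in(-50,50):
    for b in(-95,95): pts.append(rc+ya*b/1000+np.array([ya[1],-ya[0],0])*a/1000+[0,0,.008])
uv=proj(np.array(pts),K,T)*1.5; print(uv.round(0).tolist(),arm.get_t(),pos)
for u in uv: cv2.drawMarker(im,tuple(int(x) for x in u),(255,0,255),cv2.MARKER_CROSS,12,1)
cv2.imwrite("pics/w1.png",im)
E
```

```text
[[889.0, 331.0], [799.0, 372.0], [716.0, 410.0], [600.0, 358.0], [616.0, 494.0], [601.0, 377.0], [486.0, 266.0], [467.0, 266.0], [352.0, 261.0], [334.0, 261.0], [300.0, 185.0], [507.0, 186.0], [306.0, 289.0], [498.0, 289.0]] 3.375 [ 0.452  -0.1499  0.27  ]
```

View pics/w1.png

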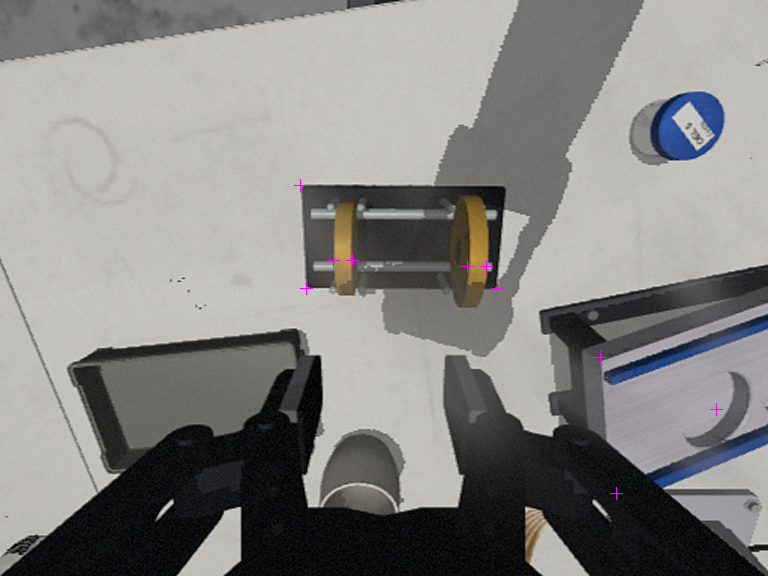

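The overlay shows the rack corners (300–507, 185–289), the small disc at (345,260) and the ramp hole near (717,410). All match the prediction to about 1–2 mm. Next I'll grasp the smaller disc and lay it down.

```bash
cat >> h.py <<'E'
def pick(c,h,zt):
    from plant import arm,command_gripper
    O=ori([0,0,-1],ya)
    p=np.array([c[0],c[1],0])
    arm.move_to(p+[0,0,h+.04],O); arm.movel(p+[0,0,zt],vel=.1,max_force=8)
    print("grip",command_gripper(0,40),arm.get_opening(),arm.get_tool_pos())
    arm.movel(p+[0,0,.25],vel=.2)
    print("lifted",arm.get_opening(),arm.get_wrist_force(),arm.get_t())
def place(x,y,r,b,tilt=50):
    """b: distance TCP -> lowest rim along tool z; contact corner at plate (x,y)"""
    from plant import arm,command_gripper
    Rt=R.from_euler('x',-np.radians(tilt)).as_matrix()
    z=M@Rt@[0,0,-1.]; O=ori(z,M[:,1])
    off=Rt@np.array([0,.007,-b])     # corner rel. TCP, plate frame
    tgt=lambda up:M@(np.array([x,y,up])-off)+o
    arm.move_to(tgt(.05),O); arm.movel(tgt(.012),vel=.12)
    hit=arm.movel(tgt(-.006),vel=.02,max_force=4)
    q=M.T@(np.array(arm.get_tool_pos())-o)+off
    print("contact",hit,"corner at",q,arm.get_wrist_force(),arm.get_t())
    if not hit: return
    command_gripper(.030)
    arm.sleep(.3)
    p=np.array(arm.get_tool_pos()); print(arm.get_t())
    arm.movel(p-z*.10,vel=.12); print("clear",arm.get_t())
def snap(name,cam,pts=None):
    from plant import arm,cams
    pos=arm.get_tool_pos();rot=arm.get_ee_rot();d=cams.camera(cam)
    if cam=="wrist":
        T=np.eye(4);T[:3,:3]=R.from_euler('xyz',rot,degrees=True).as_matrix();T[:3,3]=pos;T=T@d["tool_from_camera"]
    else:T=d["T"]
    np.savez(f"pics/{name}.npz",color=d["color"],K=d["camera_matrix"],T=T)
    return d["color"],d["camera_matrix"],T
E
python3 - <<'E'
from h import *
pick(rc-.05*ya+.001*ya,.09,.062)
place(.009,-.168,.04,.052)
c,K,T=snap("p1","top"); a=c[145:255,150:360,::-1]
cv2.imwrite("pics/p1.png",cv2.resize(a,None,fx=3.8,fy=3.8,interpolation=cv2.INTER_CUBIC))
E
```

```text
grip False 0.013335948237671823 [ 0.4511 -0.1793  0.0627]
lifted 0.013594486895585517 [ 0.4272  0.3203 -2.3202] 6.3
contact True corner at [ 0.009  -0.1677 -0.0006] [0.2305 3.0239 3.4123] 8.6583
9.2667
clear 10.25
```

View pics/p1.png

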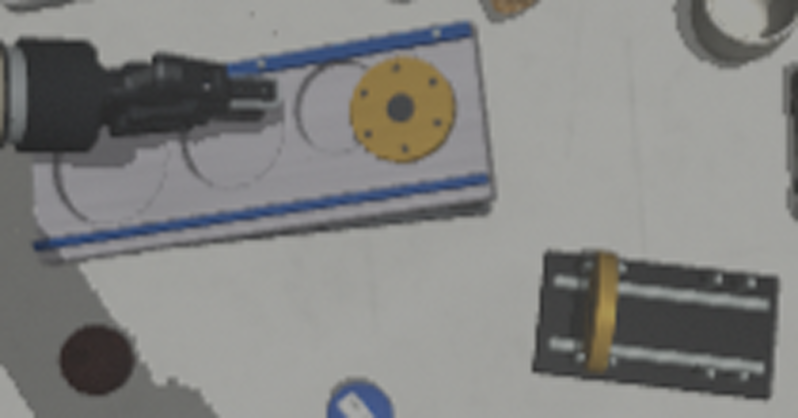

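The smaller disc lies flat on the high part, centred at about (402,108) in the zoom. The plate contact height was within 0.6 mm of the prediction. Next I'll push it with the two-finger fork.

```bash
cat >> h.py <<'E'
def brass(c,K,T,h,roi=None):
    """brass blob centroid -> plate coords at height h above plate"""
    m=cv2.inRange(cv2.cvtColor(c,cv2.COLOR_RGB2HSV),(12,90,50),(30,255,255))
    m=cv2.morphologyEx(m,cv2.MORPH_CLOSE,np.ones((7,7)))
    n,l,s,ce=cv2.connectedComponentsWithStats(m); out=[]
    for i in range(1,n):
        if s[i,4]<150: continue
        r=M.T@T[:3,:3]@np.linalg.inv(K)@[*ce[i],1]; t=M.T@(T[:3,3]-o)
        q=t+r*(h-t[2])/r[2]
        if abs(q[0])<.07 and abs(q[1])<.2: out.append((q.round(4),s[i].tolist()))
    return out
def P(x,y,z): return M@np.array([x,y,z])+o
def push(x,dy,y0,y1,op,z=.003,F=10,vel=.05,approach=True):
    """disc centre from y0 to y1; dy = disc centre - TCP when in contact"""
    from plant import arm,command_gripper
    O=ori(-M[:,2],M[:,0])
    if approach:
        p=np.array(arm.get_tool_pos()); arm.movel(p+M[:,2]*.06,vel=.2)
        arm.move_to(P(x,y0-dy-.02,.09),O); command_gripper(op)
        print("down",arm.movel(P(x,y0-dy-.02,z),vel=.1,max_force=6))
    f0=np.array(arm.get_wrist_force())
    hit=arm.movel(P(x,y1-dy,z),vel=vel,max_force=F)
    q=M.T@(np.array(arm.get_tool_pos())-o)
    print("push hit",hit,"disc_y~",q[1]+dy,"q",q,"dF",M.T@(np.array(arm.get_wrist_force())-f0),arm.get_t())
    return hit
E
python3 - <<'E'
from h import *
d=np.load("pics/p1.npz"); b=brass(d["color"],d["K"],d["T"],.014);print(b)
y0=b[0][0][1]
push(.0125,.0456,y0,.006,.040)
c,K,T=snap("p2","wrist");print(brass(c,K,T,.014))
im=cv2.resize(c[:,:,::-1],(640,480));
cv2.imwrite("pics/p2.png",im)
E
```

```text
[(array([ 0.0067, -0.1258,  0.014 ]), [242, 160, 27, 28, 578])]
down False
push hit False disc_y~ 0.006010888579454192 q [ 0.0124 -0.0396  0.0028] dF [-0.1759  0.9094 -0.0405] 16.1333
[(array([0.0119, 0.0113, 0.014 ]), [175, 85, 162, 163, 18480]), (array([-0.0631, -0.1212,  0.014 ]), [122, 366, 20, 18, 159])]
```

View pics/p2.png

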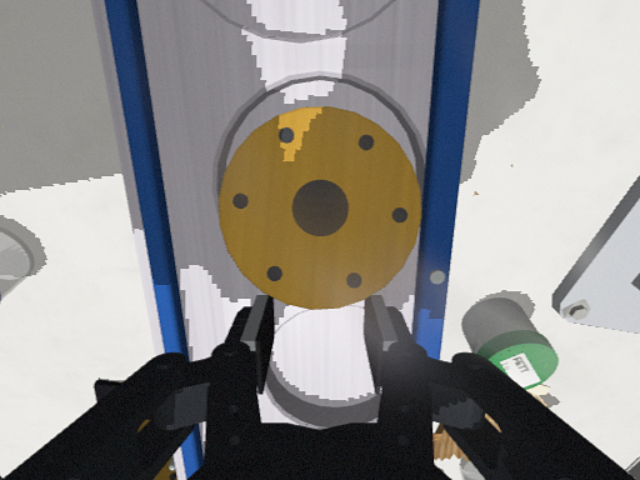

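The picture shows the disc at (320,208), flat along the rail at (425,–). It is running true, with its leading edge (y=107) a few mm short of the hole's far edge (y=80). I'll carry on slowly.

```bash
python3 - <<'E'
from h import *
from plant import arm
for y in(.010,.012,.014,.016,.018):
    h=push(.0125,.0456,0,y,.04,approach=False,vel=.02,F=8)
    c,K,T=snap("p3","wrist");b=[x for x in brass(c,K,T,-.002) if x[1][4]>5000]
    if b: print(b, "at top h:",brass(c,K,T,.014)[0][0])
    if h or (b and b[0][1][2]<153): break
cv2.imwrite("pics/p3.png",cv2.resize(c[:,:,::-1],(640,480)))
E
```

```text
push hit False disc_y~ 0.010237067453360463 q [ 0.0125 -0.0354  0.003 ] dF [ 0.3335 -0.9653 -0.3918] 16.5333
[(array([ 0.0122,  0.0138, -0.002 ]), [177, 83, 159, 159, 17660])] at top h: [0.0121 0.0172 0.014 ]
push hit False disc_y~ 0.012139009994117586 q [ 0.0125 -0.0335  0.003 ] dF [-0.3634  0.3261  0.6174] 16.8333
[(array([ 0.0122,  0.0137, -0.002 ]), [177, 88, 158, 158, 17542])] at top h: [0.0121 0.0173 0.014 ]
push hit False disc_y~ 0.014124471835065433 q [ 0.0124 -0.0315  0.003 ] dF [ 0.6891 -0.7017 -1.5677] 17.1333
[(array([ 0.0122,  0.0197, -0.002 ]), [181, 85, 151, 149, 15761])] at top h: [0.0121 0.023  0.014 ]
```

View pics/p3.png

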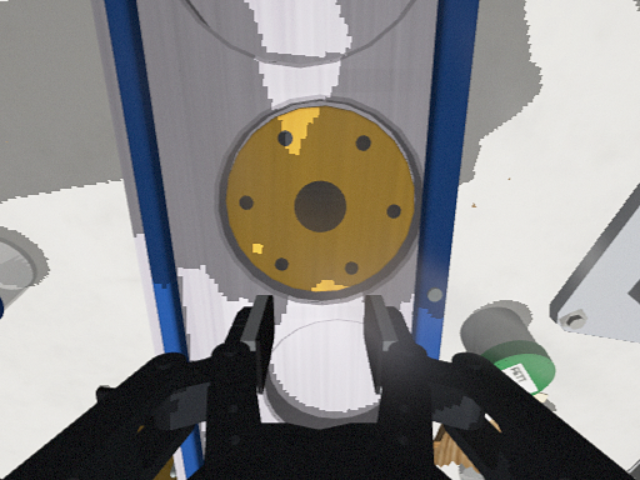

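The disc (320,200) now sits inside the hole's rim and may still be settling in this frame. I'll retreat and check the apparent size again, then fetch the large disc.

```bash
python3 - <<'E'
from h import *
from plant import arm
p=np.array(arm.get_tool_pos()); arm.sleep(.2)
c,K,T=snap("p4","wrist");print([x for x in brass(c,K,T,-.002) if x[1][4]>5000])
m=cv2.inRange(cv2.cvtColor(c,cv2.COLOR_RGB2HSV),(12,90,50),(30,255,255))
k=max(cv2.findContours(m,0,1)[0],key=cv2.contourArea)
px=cv2.fitEllipse(cv2.convexHull(k));print("fit",px)
# predicted outline for a disc home (upper face z=-.002) vs lying on the plate
a=np.linspace(0,6.28,60)
for h in(-.002,.006,.014):
    e=cv2.fitEllipse(proj(np.array([P(.012+.04*np.cos(t),.014+.04*np.sin(t),h) for t in a]),K,T).astype(np.float32)); print(h,e)
arm.movel(p+M[:,2]*.08,vel=.2);c,K,T=snap("p5","top");print(brass(c,K,T,-.002),arm.get_t())
E
```

```text
[(array([ 0.0122,  0.0197, -0.002 ]), [180, 84, 152, 149, 15782])]
fit ((255.79837036132812, 158.35830688476562), (148.48617553710938, 150.60633850097656), 91.6131591796875)
-0.002 ((255.3030242919922, 162.50335693359375), (149.43841552734375, 152.582763671875), 89.20529174804688)
0.006 ((255.33358764648438, 165.58290100097656), (156.8463134765625, 160.7571563720703), 89.28036499023438)
0.014 ((255.36756896972656, 168.9725799560547), (165.02902221679688, 169.86094665527344), 89.34053039550781)
[(array([ 0.0076, -0.0008, -0.002 ]), [205, 167, 19, 27, 239])] 18.0333
```

The size matches a disc that is home (148/151 px against 149/153 predicted, and 165/170 if it were on the surface). Now the large disc.

```bash
python3 - <<'E'
from h import *
from plant import arm,command_gripper
p=np.array(arm.get_tool_pos()); arm.movel([p[0],p[1],.26],vel=.25); command_gripper(.045)
arm.move_to([.46,-.08,.2],ori([0,0,-1],ya))
pick(rc+.051*ya,.106,.078)
place(.001,-.172,.047,.066)
c,K,T=snap("q1","top"); print(brass(c,K,T,.014)); a=c[145:255,150:360,::-1]
cv2.imwrite("pics/q1.png",cv2.resize(a,None,fx=3.8,fy=3.8,interpolation=cv2.INTER_CUBIC))
E
```

```text
grip False 0.013222535309866206 [ 0.464  -0.0801  0.0788]
lifted 0.01305129826155929 [-0.9864 -0.1375 -4.2489] 23.1
contact True corner at [ 0.0011 -0.1716  0.0003] [0.493  2.9693 4.0852] 25.1417
25.75
clear 26.7333
[(array([-0.0011, -0.1231,  0.014 ]), [239, 161, 32, 32, 802]), (array([-0.007 ,  0.0077,  0.014 ]), [199, 173, 25, 21, 287])]
```

View pics/q1.png

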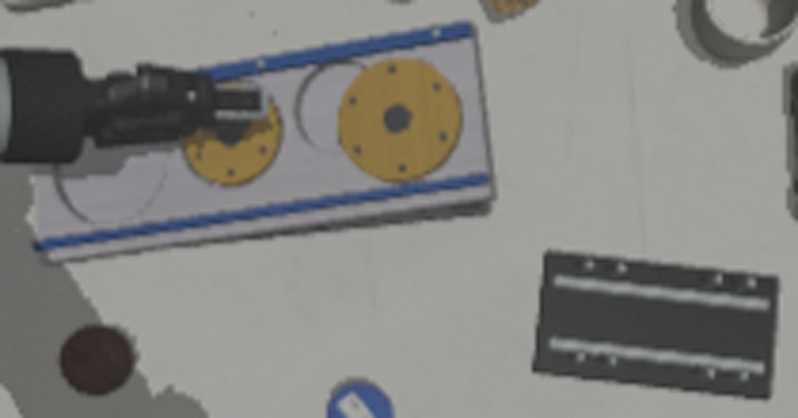

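The large disc is flat at (400,118), and the small one is still in its hole at (233,135). Pushing the large one now.

```bash
python3 - <<'E'
from h import *
from plant import arm
if not push(.0055,.0508,-.123,.106,.050):
  for y in(.110,.112,.114,.116,.118,.120,.122):
    h=push(.0055,.0508,0,y,.05,approach=False,vel=.02,F=8)
    c,K,T=snap("q2","wrist");b=[x for x in brass(c,K,T,-.002) if x[1][4]>5000]
    if b: print(b)
    if h or (b and b[0][1][2]<180): break
arm.sleep(.2);c,K,T=snap("q2","wrist");print([x for x in brass(c,K,T,-.002) if x[1][4]>5000])
a=np.linspace(0,6.28,60)
for h in(-.002,.014):
    print(h,cv2.fitEllipse(proj(np.array([P(.005+.047*np.cos(t),.119+.047*np.sin(t),h) for t in a]),K,T).astype(np.float32)))
cv2.imwrite("pics/q2.png",cv2.resize(c[:,:,::-1],(640,480)))
E
```

```text
down False
push hit False disc_y~ 0.105878966601096 q [0.0057 0.0551 0.0031] dF [ 0.6293 -3.7363  2.748 ] 34.6417
push hit False disc_y~ 0.11119741612642856 q [0.0047 0.0604 0.0023] dF [-0.5993  2.2602 -2.9981] 34.9917
[(array([ 0.0057,  0.0982, -0.002 ]), [161, 52, 192, 294, 35031])]
push hit False disc_y~ 0.11242229332334062 q [0.0052 0.0616 0.0027] dF [ 0.3053 -1.3662  0.1281] 35.2917
[(array([ 0.0048,  0.1173, -0.002 ]), [161, 54, 190, 193, 26521]), (array([ 0.0094,  0.026 , -0.002 ]), [204, 252, 125, 94, 8043])]
push hit False disc_y~ 0.11411691378149115 q [0.0055 0.0633 0.003 ] dF [-0.3926  0.1719 -1.1894] 35.5917
[(array([ 0.0058,  0.099 , -0.002 ]), [160, 58, 190, 288, 34051])]
push hit False disc_y~ 0.11608504144866387 q [0.0055 0.0653 0.003 ] dF [ 0.2781  0.0261 -0.3317] 35.8917
[(array([ 0.0057,  0.0994, -0.002 ]), [161, 62, 189, 284, 33606])]
push hit False disc_y~ 0.11819123143491277 q [0.0055 0.0674 0.003 ] dF [-0.2476  0.5472 -0.0324] 36.1917
[(array([ 0.0046,  0.1246, -0.002 ]), [165, 58, 180, 179, 23323]), (array([ 0.0084,  0.0283, -0.002 ]), [204, 261, 124, 85, 6913])]
push hit False disc_y~ 0.12015767995766828 q [0.0055 0.0694 0.003 ] dF [-0.0796  1.2875 -0.2648] 36.4917
[(array([ 0.0046,  0.1246, -0.002 ]), [166, 62, 179, 178, 23026]), (array([ 0.0084,  0.0293, -0.002 ]), [204, 264, 122, 82, 6588])]
[(array([ 0.0046,  0.1246, -0.002 ]), [165, 62, 180, 178, 23087]), (array([ 0.0084,  0.0292, -0.002 ]), [204, 264, 122, 82, 6638])]
-0.002 ((255.36300659179688, 152.01620483398438), (179.2306365966797, 181.1533203125), 88.35989379882812)
0.014 ((255.4327392578125, 157.0354766845703), (198.4635009765625, 201.94068908691406), 88.84730529785156)
```

View pics/q2.png

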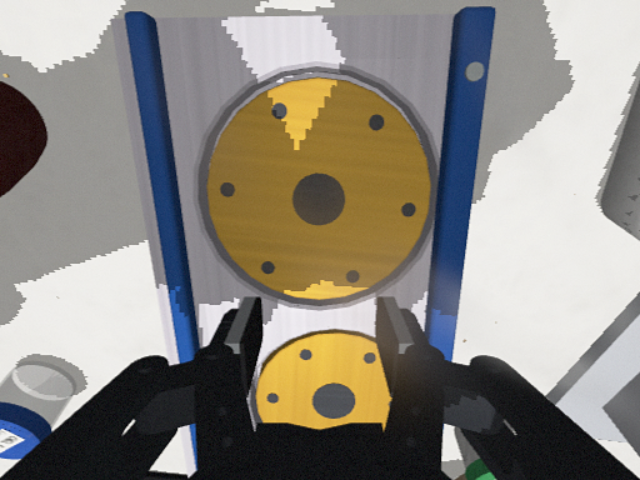

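The large disc (318,190) sits within its hole's rim, and its 180×178 px matches the home prediction of 179×181. I'll retreat and take a final check on both.

```bash
python3 - <<'E'
from h import *
from plant import arm
p=np.array(arm.get_tool_pos()); arm.movel(p+M[:,2]*.13,vel=.2)
arm.movel(P(.005,-.06,.15),vel=.25); arm.sleep(.3)
c,K,T=snap("f","wrist"); im=cv2.resize(c[:,:,::-1],(768,576)).copy()
a=np.linspace(0,6.28,60)
for b in brass(c,K,T,-.002): print(b)
for(x,y,r)in((.005,.119,.05),(.012,.014,.043)):
    u=proj(np.array([P(x+r*np.cos(t),y+r*np.sin(t),0) for t in a]),K,T)*1.5
    cv2.polylines(im,[u.astype(np.int32)],True,(255,0,255),1)
cv2.imwrite("pics/f.png",im);print(arm.get_t(),arm.get_wrist_force())
E
```

```text
(array([ 0.0047,  0.0913, -0.002 ]), [207, 0, 99, 43, 3087])
(array([ 0.0122,  0.018 , -0.002 ]), [224, 61, 80, 85, 4943])
38.6167 [ 0.4035 -0.4674  0.8728]
```

View pics/f.png

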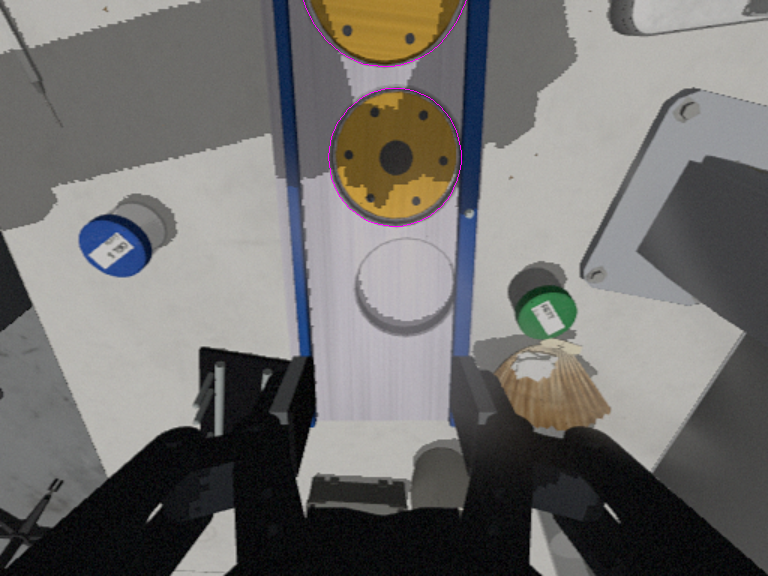

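The final view shows the small disc at (396,157) and the visible part of the large one, each inside its drawn hole outline. The gripper is clear of everything, so I'm handing in.

```bash
python3 -c "
from plant import arm
arm.finish_job();print(arm.get_t())"
```

```text
the job is handed in; nothing more can be done
the job is handed in; nothing more can be done
```

Both discs went into their holes, the smaller one first, and I handed the job in at about 39 s. Each was picked from the rack, tipped flat onto the high end (contact felt at 4 N), then pushed down the ramp with the two-finger fork. No push reached its force stop, set at 8 to 10 N.

- **Depth:** in the last close views both discs had the size of one lying home. The smaller was 148×151 px (149×153 expected) and the larger 180×178 px (179×181 expected). Lying on the surface they would have shown about 165×170 and 198×202.
- **Position:** across the ramp both were within 0.5 mm of the hole centre. Along the ramp the wrist camera read 4 to 6 mm too far down. A disc inside its hole can be off by only 3 mm, so I took this as calibration error, but it is a small disagreement.
- **Final view:** after retreating, the smaller disc lay inside its hole's outline. Only the upper part of the larger disc was in frame.
- **Bystanders:** the robot touched none of them as far as I could tell. The two pots and the blower looked undisturbed in the later pictures. I did not measure any of them, and did not recheck the screwdriver or mug.

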